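# Unlock the sample slide with the mallet and hold it open at the pointer

## Task

The sample slide of the low white unit on the lab bench has to be held open for loading: with the mallet, knock the lock pin on top of the unit fully down (do not press it with the gripper), then lay the mallet down on the bench, clear of the unit. Then pull the spring-return slide out by its upright bar until its front edge is level with the tip of the pointer beside it, and finish while still holding it there with the gripper, the slide at rest. Leave the other things on the bench where they are.

Things in the scene. Friction and masses are not known exactly. Their poses are not given: they have to be found in the camera images.
- unit: Fixed white housing 160 x 150 x 100 mm high (x, y, z), origin under its centre, on the bench. Its front (own -x) is turned to the robot's right (yaw 1.1 to 1.7). From the front a grey metal bed 110 mm wide, 10 mm high, runs to 267 mm from the origin; rails 20 mm high at y = +-42 mm. A steel collar (44 mm diameter, 12 mm high) on top at x = -10 mm carries the lock pin.
- pin (a joint): Lock pin, a sprung steel pin in the collar on top of the unit, m, 0 = up (slide locked), 0.014 = fully down, its head on the collar (slide free). Over-centre spring: it resists with 6 N at the top, falling to nothing at half travel (0.007); if pushed less it springs back up, beyond half it snaps down and stays down.
- pin_top (a point): Centre of the top face of the pin's flat head (28 mm diameter, 8 mm thick). 134 mm above the bench when up, 120 mm when down; moves with the pin. Axes as unit.
- slide (a joint): Sample slide, m, 0 = shut, grows as it is pulled out along the unit's -x, stop at 0.095. A spring pulls it shut: 3 N at 0, rising by 0.8 N per 10 mm (about 9 N at 0.07). While the pin is up the slide is locked after about 2 mm.
- slide_bar (a point): Grip point, 45 mm above the bench, in the middle of the slide's upright pull bar: 12 mm thick (unit x), 60 mm wide (unit y), from 21 to 65 mm above the bench; its back is 74 mm before the housing when shut. Pinch it from above, fingers before and behind. Moves with the slide; axes as unit.
- slide_edge (a point): Middle of the slide's front edge, on its top face 21 mm above the bench, 15 mm before the middle of the bar (towards unit -x). The slide is a steel plate 74 mm wide. Moves with it; axes as unit.
- index_tip (a point): Tip of the small fixed pointer: a steel needle on a black block (16 x 12 x 18 mm) on the edge of the bed, on the unit's -y side, 41 mm from the slide's centre line and 30 mm above the bench. The slide's front edge must come level with it along unit x. Its place varies: 45 to 72 mm beyond the shut slide's edge. Axes as unit.
- mallet: Loose nylon mallet, about 320 g: white head 42 mm in diameter, 50 mm high, standing on one striking face; level wooden handle 20 mm wide, 22 mm high along the mallet's -x; flared pommel 50 mm in diameter, ending 196 mm from the head's axis. Origin: centre of the head's lower face, z up. Starts on the robot's right, handle towards the robot.
- mallet_grip (a point): Point on the handle's axis to grip, 75 mm from the head's axis towards the pommel and 25 mm above the lower striking face. Axes as mallet.
- beaker: Bystander: glass beaker, 68 mm diameter, 85 mm high, beyond the slide as seen from the robot. Origin under its centre.
- jar: Bystander: amber jar with black cap, 60 mm diameter, 75 mm high, left of the unit. Origin under its centre.
- screwdriver: Bystander: screwdriver lying beside the mallet on its right, about parallel to it.
- dish: Bystander: white ceramic dish, 90 mm diameter, 22 mm high. Origin under its centre.
- wash: Bystander: white bottle, 60 mm diameter, 160 mm high. Origin under its centre.
- tipbox: Bystander: blue box 120 x 80 x 50 mm. Origin under its centre.
- weight: Bystander: brass cylinder weight, 40 mm diameter, 40 mm high, between the robot and the unit. Origin under its centre.
There are look-alikes about, which are no part of the job. What is meant by the mallet is not pink, and is the larger of those in its own colour.

How it is judged:
On the way, in this order (a step that is already met when the one before it is completed fails the run):
1. the mallet is held clear of the bench (contact force between the fingers and mallet above 2 N and height (world z) of mallet_grip above 0.06 m), for 0.1 s.
2. the lock pin is down, the mallet held (value of joint pin above 0.012 m and contact force between the fingers and mallet above 2 N), for 0.05 s.
3. the mallet lies on the bench, let go (height (world z) of mallet_grip below 0.045 m and contact force between each of the arm, the fingers and mallet below 0.3 N and linear speed of mallet below 0.03 m/s), for 0.2 s.
4. the slide is held out with its edge level with the pointer (x of slide_edge in the frame of index_tip between -0.006 and 0.006 m and contact force between the fingers and slide above 2 N), for 0.3 s.
At the end, for the whole second after the job is handed in: Gripper holds the slide (over 2 N) at rest, front edge within 6 mm of the pointer tip along its travel; pin at least 12 of 14 mm down; mallet lies still on the bench (handle below 45 mm), touching neither robot nor unit (all of step 3 and all of step 4 and velocity of joint slide between -0.01 and 0.01 m/s and value of joint pin above 0.012 m and height (world z) of mallet_grip above 0 m and contact force between unit and mallet below 0.3 N); the arm keeps its last pose, push and grip.
It fails at once if the robot itself presses the lock pin (contact force between any of the fingers, the arm and pin above 1.5 N).
It fails at once if the mallet is dropped or thrown (linear speed of mallet above 0.9 m/s and contact force between the fingers and mallet below 0.3 N).
It fails at once if a bystander is moved by more than 30 mm (distance of any of beaker, jar, screwdriver, dish, wash, tipbox, weight from where it was at the start of the episode above 0.03 m).
It also fails if it takes over 59 s, if anything falls off the work surface, if the arm or the gripper's body presses on something with over 40 N, if the wrist force passes 120 N, or if a joint passes its speed limit or range.

## Robot

A 6-joint arm with a two-finger parallel gripper is mounted at the origin on the work surface. World frame = base frame: x ahead of the robot, y to its left, z up, the work surface at z = 0. Lengths are in m, angles in rad, forces in N, time in s.
With the tool pointing down it reaches from about 0.3 to 0.875 m from the base axis. Payload 4.2 kg.
Tool frame: the origin (TCP) lies at the very end of the fingers, on their centre line; the grasp point (between the pads) lies 19 mm behind it; z points along the fingers, y is the line along which they close (so a half turn about z gives the same grasp; the last joint's range is limited). The gripper opens to 85 mm and grips with 20 to 120 N. Pads are 22 mm wide; open, the fingers measure 114 mm over their backs; the gripper's body (76 mm by 85 mm) begins 54 mm behind the grasp point. The pads swing forward as they close: fully open they stand 13 mm farther back than shut.
Start: joints at [-0.02, 0.32, 1.565, -0, 1.257, -0.02], TCP at [0.575, 0, 0.231] pointing down, gripper open.
Joint ranges: [-3.11, 3.11], [-0.84, 2.01], [0.21, 2.61], [-1.34, 4.49], [0.05, 2.63], [-2.56, 2.56]. Speed limits (rad/s): [2.57, 2.57, 3.14, 3.14, 3.14, 3.14].

## Interface

Orientations are given as a rotation vector (axis times angle).
In Python, from rig import robot gives the robot as it stands. Calls block until the motion is done:
- robot.move_to(position, orientation): joint-space move of the TCP to a pose.
- robot.line_to(position, max_speed=0.15, frame=None, max_force=None): straight line of the TCP; frame=None keeps the orientation; max_speed is the mean speed in m/s. With max_force (N) it stops when the force on the tool has changed by that much, and returns True; else False.
- robot.goto_joints(angles): joint-space move.
- robot.grip(opening): finger opening in m; the grip force is fixed at half the most; returns when the fingers have stopped.
- robot.pause(seconds).
- robot.inverse_kinematics(position, orientation): joint angles nearest the present ones, or None.
- robot.grab_frame(name): name is "scene" or "side" or "wrist"; returns the picture (480x640x3 uint8, blue, green, red); there is no depth.
- robot.calibration(name): a dict with "fov_y" (degrees; the focal length in pixels is half the picture's height over the tangent of half this angle, whatever the lens; pixels are square), "cx", "cy" (the principal point, pixels), "view" (4x4, takes a point from world to camera coordinates). Camera axes: x right, y down, z forward; pixel columns grow to the right and rows downward; lengths in m; the calibration is good to about 2 mm. A picture is of the moment at which its call begins: read the wrist's pose just before it. calibration takes no time and is no camera call; for the wrist camera it gives the pose at the moment of the call.
A pose or a line that the arm cannot do raises robot.PlanningError and nothing moves.
- robot.sign_off(): hands the job in; it is judged then, once.
Trained networks look in the newest picture that a camera, given by its name, has taken for a name from the list of things; names that differ only in an ending like _2 or _b are one class to them, and where a whole thing is asked for, a point or a joint stands for the part that bears it (a point fixed in the world has none). Each returns a list of dicts, best first, with "confidence" (0 to 1); they miss things now and then, are a little off and sometimes report something else, mostly with a low value. They report only what shows in the picture. A call takes as long as a camera call. They do not tell look-alikes from the thing itself.
- robot.boxes_of(camera, thing): "uv" ([column, row] in pixels, amid what is visible of it).
- robot.place_of(camera, thing): "uv" ([column, row] in pixels: a listed point, or the origin of a listed thing).
Readings, each from a call of its own:
- robot.current_t(): time.
- robot.current_q(): joint angles.
- robot.current_dq(): joint speeds.
- robot.current_joint_efforts(): joint torques, N m.
- robot.current_tcp_pos(): TCP position.
- robot.current_tool_rot(): TCP orientation.
- robot.current_force(): force on the tool from outside, world axes, zero at the start.
- robot.current_moment(): the same for the moment, N m.
- robot.current_width(): finger opening in m.
- robot.current_gripper_force(): force on a finger pad.
Only numpy, scipy, OpenCV 4.12 (cv2) and the standard library are available. Lean on these libraries where they do the work, as an engineer would, in place of code of your own. Each camera call takes 0.05 s, during which the arm holds its last target. There are 200 camera calls.

## Working session

There is one attempt and no reset: what is moved stays moved. The work goes in short steps, each a Python script; the robot and the scene stay as the last script left them, time stands still between calls to the robot, and variables do not carry over. Pictures are saved under pics/ and viewed, at most 10 in all, crops included, and the job is handed in when it is done.

```bash
ls; mkdir -p pics; cat > h.py <<'E'
import numpy as np, cv2
from scipy.spatial.transform import Rotation as R
from rig import robot
def P(c):
    k=robot.calibration(c); f=240/np.tan(np.radians(k["fov_y"])/2)
    K=np.array([[f,0,k["cx"]],[0,f,k["cy"]],[0,0,1]]); return K@np.array(k["view"])[:3]
def proj(M,p):
    q=M@np.append(p,1); return q[:2]/q[2]
def onz(M,uv,z):
    A=np.column_stack([M[:,0],M[:,1],-np.array([*uv,1])]); s=np.linalg.solve(A,-(M[:,2]*z+M[:,3])); return np.array([s[0],s[1],z])
def tri(Ms,uvs):
    A=[];
    for M,(u,v) in zip(Ms,uvs): A+= [u*M[2]-M[0], v*M[2]-M[1]]
    A=np.array(A); A/=np.linalg.norm(A[:,:3],axis=1)[:,None]
    return np.linalg.lstsq(A[:,:3],-A[:,3],rcond=None)[0]
def down(a): # tool z down, tool y (closing line) at world yaw a
    y=np.array([np.cos(a),np.sin(a),0]); z=np.array([0,0,-1.]); x=np.cross(y,z)
    return R.from_matrix(np.column_stack([x,y,z])).as_rotvec()
E
python3 - <<'E'
from h import *
np.set_printoptions(precision=3,suppress=True)
for c in ["scene","side","wrist"]:
    im=robot.grab_frame(c); cv2.imwrite(f"pics/{c}0.png",im)
    print(c, robot.calibration(c)["view"][:3])
    for t in ["mallet","mallet_grip","unit","pin_top","slide_bar","slide_edge","index_tip","weight","beaker","screwdriver","dish","wash","tipbox","jar"]:
        for d in robot.place_of(c,t)[:3]: print(" ",t,np.round(d["uv"],1),round(d["confidence"],2))
print(robot.current_t())
im=np.hstack([cv2.imread(f"pics/{c}0.png") for c in ["scene","side"]])
E
```

```text
pics
scene [[-0.58   0.815  0.006  0.381]
 [ 0.575  0.414 -0.706 -0.223]
 [-0.578 -0.406 -0.708  1.461]]
  mallet [283.1 344.7] 0.91
  mallet [250.5 159.8] 0.6
  mallet [266.8 223.3] 0.55
  mallet_grip [289.2 204.6] 0.97
  mallet_grip [257.4 149. ] 0.93
  mallet_grip [292.7 360.7] 0.92
  unit [404.8 301.5] 0.65
  pin_top [408.9 259. ] 0.59
  pin_top [220.4 308.4] 0.58
  slide_bar [357.1 249.6] 0.55
  slide_bar [290.8 206.1] 0.26
  slide_edge [349.9 255.5] 0.9
  index_tip [328.9 248.5] 0.56
  index_tip [315.6 308.1] 0.17
  weight [460.1 269.9] 0.83
  beaker [315.7 308.8] 0.91
  screwdriver [278.3 183. ] 0.66
  screwdriver [352.1 253.6] 0.27
  dish [181.6 250.4] 0.87
  wash [375.1 391.8] 0.69
  wash [407.6 257.6] 0.27
  tipbox [223.3 307.9] 0.93
  jar [477.  341.3] 0.79
side [[ 0.844 -0.536 -0.024 -0.498]
 [-0.292 -0.422 -0.858  0.245]
 [ 0.449  0.731 -0.513  1.132]]
  mallet [349.4 409.6] 0.82
  mallet [376.5 246.5] 0.52
  mallet_grip [330.9 316.4] 0.95
  mallet_grip [369.2 236.9] 0.78
  mallet_grip [326.5 418.7] 0.56
  unit [288.6 245.9] 0.57
  unit [406.7 272.4] 0.52
  pin_top [286.
[... 210 characters left out ...]
8.9 361. ] 0.51
  beaker [345.3 260. ] 0.97
  screwdriver [330.1 362.8] 0.84
  screwdriver [233.  252.7] 0.32
  dish [442. 313.] 0.86
  wash [332.5 221.3] 0.61
  tipbox [406.1 269.4] 0.9
  jar [264.  230.3] 0.58
wrist [[ 1.    -0.001  0.001 -0.575]
 [-0.002 -0.951  0.309 -0.038]
 [ 0.    -0.309 -0.951  0.38 ]]
  mallet [275.4 409.5] 0.77
  mallet [514.4 209.3] 0.57
  mallet_grip [554.9 168.1] 0.95
  mallet_grip [208.1 409. ] 0.84
  unit [275.6  40.8] 0.87
  pin_top [244.   12.2] 0.63
  pin_top [274.4 411.9] 0.39
  slide_bar [233.7 219.6] 0.86
  slide_edge [235.3 227. ] 0.95
  index_tip [265.7 281.8] 0.75
  weight [234.4 225.8] 0.37
  beaker [400.2 214.6] 0.57
  tipbox [497.2 342.6] 0.76
2.25
```

View pics/scene0.png

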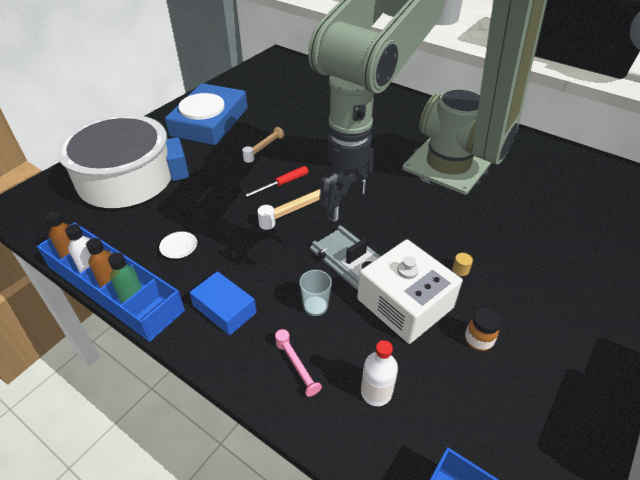

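View pics/side0.png

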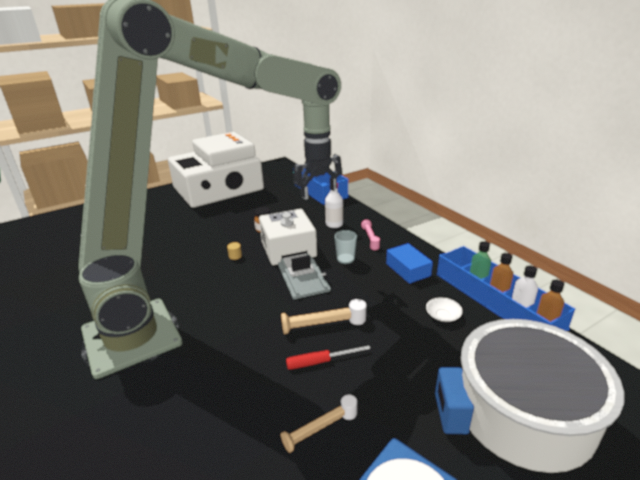

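```bash
python3 - <<'E'
from h import *
np.set_printoptions(precision=4,suppress=True)
S,D=P("scene"),P("side")
pairs=dict(m1=((266.8,223.3),(349.4,409.6)),g1=((289.2,204.6),(330.9,316.4)),m2=((250.5,159.8),(349.4,409.6)),g2=((257.4,149),(326.5,418.7)),m3=((283.1,344.7),(376.5,246.5)),g3=((292.7,360.7),(369.2,236.9)),
 pin=((408.9,259),(286.3,214.7)),bar=((357.1,249.6),(298.6,260.2)),edge=((349.9,255.5),(302.5,273)),idx=((328.9,248.5),(321.8,273.7)),unit=((404.8,301.5),(288.6,245.9)),weight=((460.1,269.9),(232.7,255.7)),beaker=((315.7,308.8),(345.3,260)),screw=((278.3,183),(330.1,362.8)),dish=((181.6,250.4),(442,313)),tip=((223.3,307.9),(406.1,269.4)),wash=((375.1,391.8),(332.5,221.3)),jar=((477,341.3),(264,230.3)))
for n,(a,b) in pairs.items():
    p=tri([S,D],[a,b]); e=np.linalg.norm(proj(S,p)-a)+np.linalg.norm(proj(D,p)-b); print(n,p,round(e,1))
E
```

```text
m1 [ 0.4037 -0.3871 -0.1558] 5.9
g1 [ 0.4498 -0.2479  0.0259] 1.5
m2 [ 0.3356 -0.4885 -0.0013] 3.7
g2 [ 0.2851 -0.4933  0.0093] 2.7
m3 [ 0.7829 -0.0093 -0.0002] 4.1
g3 [0.7983 0.038  0.0079] 2.3
pin [0.533  0.1342 0.1331] 1.2
bar [ 0.4977 -0.0042  0.0475] 1.4
edge [ 0.4966 -0.0241  0.0131] 0.6
idx [ 0.5267 -0.0732  0.0295] 4.9
unit [0.5395 0.1471 0.0079] 0.7
weight [ 0.3672  0.2081 -0.0025] 2.1
beaker [ 0.661  -0.0093 -0.009 ] 1.0
screw [ 0.3731 -0.3537 -0.003 ] 4.9
dish [ 0.7165 -0.3773  0.0008] 2.8
tip [ 0.7804 -0.1706 -0.0008] 1.6
wash [0.7583 0.2061 0.0059] 2.5
jar [ 0.5298  0.3174 -0.0089] 0.1
```

The mallet is the wooden one at about (267,218) in the scene view. The smaller wooden one at (250,155) and the pink one are look-alikes. The unit's slide faces right, with the pointer near (329,248). Next I'll take close wrist views of the mallet and the slide.

```bash
cat > look.py <<'E'
from h import *
np.set_printoptions(precision=4,suppress=True)
def look(spots, things, o, tag):
    Ms=[];U={t:[] for t in things}
    for i,p in enumerate(spots):
        robot.move_to(p,o); robot.pause(0.15); M=P("wrist"); im=robot.grab_frame("wrist"); cv2.imwrite(f"pics/{tag}{i}.png",im)
        Ms.append(M)
        for t in things: U[t].append([np.array(d["uv"]) for d in robot.place_of("wrist",t) if d["confidence"]>.3])
    for t in things:
        best=None
        for a in U[t][0]:
            for b in U[t][1]:
                p=tri(Ms,[a,b]); e=np.linalg.norm(proj(Ms[0],p)-a)+np.linalg.norm(proj(Ms[1],p)-b)
                print(t,p,round(e,1),a,b)
E
python3 - <<'E'
from look import *
print(R.from_rotvec(robot.current_tool_rot()).as_matrix())
S=P("scene"); print("m",onz(S,(266.8,223.3),0))
o=robot.current_tool_rot()
look([[.44,-.20,.25],[.52,-.20,.25]],["mallet","mallet_grip","screwdriver"],o,"wm")
look([[.54,.02,.25],[.46,.02,.25]],["slide_bar","slide_edge","index_tip"],o,"ws")
look([[.54,.14,.30],[.50,.10,.30]],["pin_top","unit","weight"],o,"wp")
print(robot.current_t())
cv2.imwrite("pics/comb.png",cv2.resize(np.hstack([cv2.imread("pics/wm0.png"),cv2.imread("pics/ws1.png")]),(800,300),interpolation=cv2.INTER_AREA))
E
```

```text
[[ 0.      1.      0.0002]
 [ 1.     -0.     -0.    ]
 [-0.      0.0002 -1.    ]]
m [ 0.5173 -0.2678  0.    ]
mallet [ 0.4892 -0.0761  0.4622] 325.7 [234.8 415.2] [317.8 257.5]
mallet [ 0.4535 -0.1781  0.3125] 295.5 [234.8 415.2] [204.8 318.5]
mallet [ 0.517  -0.2684  0.0005] 1.3 [387.  256.9] [317.8 257.5]
mallet [ 0.4703 -0.1808  0.2624] 67.2 [387.  256.9] [204.8 318.5]
mallet_grip [ 0.4488 -0.2432  0.0232] 1.7 [327.1 242. ] [252.6 243. ]
screwdriver [ 0.3798 -0.3433  0.0056] 0.3 [267.5 318.5] [201.3 318.3]
slide_edge [ 0.4918 -0.0219  0.021 ] 0.1 [273.7 238.7] [348.6 239.9]
pin_top [0.5324 0.1343 0.1191] 2.1 [311.7 216.4] [357.  174.9]
unit [0.5346 0.1464 0.0008] 0.3 [316.  182.1] [348.5 148.9]
weight [ 0.3698  0.2073 -0.003 ] 0.9 [171.9 128.7] [202.5  93.4]
8.025
```

View pics/comb.png

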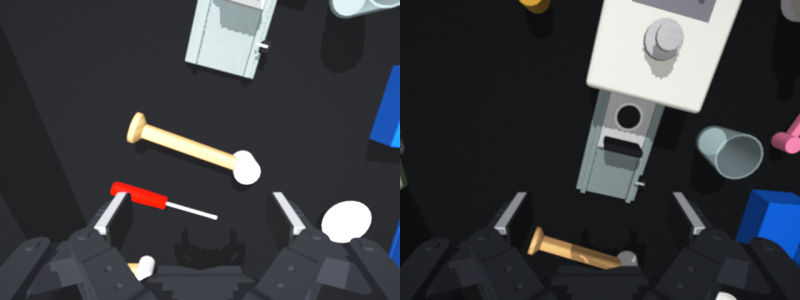

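```bash
python3 - <<'E'
from look import *
my=np.arctan2(-.2684+.2432,.517-.4488); d=np.array([np.cos(my),np.sin(my),0]); print(my)
head=np.array([.517,-.2684,0]); g=head-.062*d
for a in (my+np.pi/2,my-np.pi/2):
    print(robot.inverse_kinematics([*g[:2],.1],down(a)))
a=min((my+np.pi/2,my-np.pi/2),key=lambda a:(lambda q:9 if q is None else abs(q[5]))(robot.inverse_kinematics([*g[:2],.1],down(a))))
o=down(a); robot.grip(.06)
robot.move_to([*g[:2],.12],o); robot.line_to([*g[:2],.007],.12); print(robot.current_tcp_pos())
robot.grip(0.0); print(robot.current_width(),robot.current_gripper_force())
robot.line_to([*g[:2],.23],.12); robot.pause(.3)
print(robot.current_width(),robot.current_gripper_force(),robot.current_force(),robot.current_t(),a)
Ms=[];
for c in ["scene","side","wrist"]:
    M=P(c); cv2.imwrite(f"pics/l_{c}.png",robot.grab_frame(c))
    for t in ["mallet","mallet_grip"]:
        for x in robot.place_of(c,t): print(c,t,x)
    print("expected",proj(M,head+[0,0,.223]),proj(M,head-.075*d+[0,0,.248]))
cv2.imwrite("pics/l.png",np.hstack([cv2.imread("pics/l_scene.png")[20:320,100:500],cv2.imread("pics/l_side.png")[100:400,200:600]]))
E
```

```text
-0.35394134529055954
[-0.5157  0.3583  1.8746 -0.      0.9087 -1.7326]
[-0.5157  0.3583  1.8746 -0.      0.9087  1.409 ]
[ 0.4594 -0.2471  0.0076]
0.019190003233657018 59.323723912239075
0.019232195648759425 58.6067658662796 [ 0.3342  0.1387 -2.2138] 13.7 -1.924737672085456
scene mallet {'uv': [263.3, 154.0], 'confidence': 0.92}
scene mallet {'uv': [286.9, 136.0], 'confidence': 0.72}
scene mallet {'uv': [284.9, 345.1], 'confidence': 0.62}
scene mallet_grip {'uv': [297.0, 360.4], 'confidence': 0.88}
scene mallet_grip {'uv': [286.5, 131.2], 'confidence': 0.73}
expected [259.7553 151.9513] [287.4136 132.3295]
side mallet {'uv': [347.8, 410.2], 'confidence': 0.75}
side mallet {'uv': [358.6, 248.7], 'confidence': 0.63}
side mallet {'uv': [375.3, 246.2], 'confidence': 0.48}
side mallet_grip {'uv': [327.5, 242.4], 'confidence': 0.9}
side mallet_grip {'uv': [327.4, 419.5], 'confidence': 0.74}
side mallet_grip {'uv': [370.1, 236.3], 'confidence': 0.61}
expected [356.9804 246.8843] [326.0118 241.9529]
wrist mallet {'uv': [586.2, 230.2], 'confidence': 0.73}
wrist mallet_grip {'uv': [601.5, 284.0], 'confidence': 0.85}
wrist mallet_grip {'uv': [318.8, 359.9], 'confidence': 0.73}
expected [321.5107 160.8873] [321.7602 361.2727]
```

View pics/l.png

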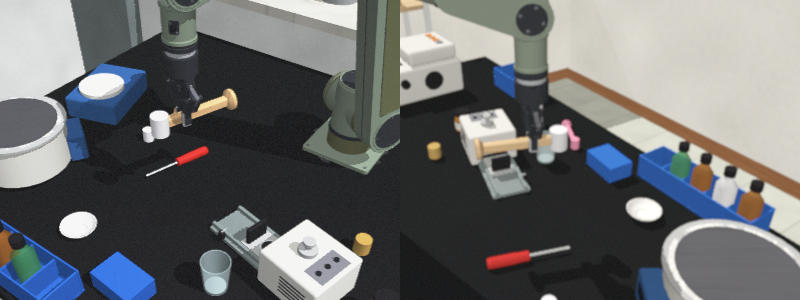

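The mallet is held level. In both views its head is within a few pixels of where I expected it (scene (262,154), side (358,248)). Now I'll strike the pin.

```bash
python3 - <<'E'
from look import *
d=np.array([np.cos(-.354),np.sin(-.354),0]); pin=np.array([.532,.1355,0]); t=(pin-.062*d)[:2]
robot.move_to([*t,.23],down(-1.9247)); robot.line_to([*t,.165],.15); robot.pause(.2); f0=robot.current_force()
print(robot.line_to([*t,.120],.15,max_force=35),robot.current_tcp_pos(),robot.current_force()-f0)
robot.pause(.15);print(robot.current_force()-f0)
robot.line_to([*t,.23],.15); robot.pause(.2)
print(robot.current_width(),robot.current_gripper_force(),robot.current_t())
for c in ["scene","side"]:
    M=P(c); cv2.imwrite(f"pics/s_{c}.png",robot.grab_frame(c))
    for n in ["mallet","mallet_grip","pin_top"]:
        for x in robot.place_of(c,n)[:3]: print(c,n,x)
    print("expected",proj(M,[*pin[:2],.223]),proj(M,[*(pin-.075*d)[:2],.248]),"pin up/down",proj(M,[.532,.1355,.134]),proj(M,[.532,.1355,.12]))
cv2.imwrite("pics/s.png",np.hstack([cv2.resize(cv2.imread("pics/s_scene.png")[160:340,310:510],None,fx=2,fy=2),cv2.resize(cv2.imread("pics/s_side.png")[120:300,200:400],None,fx=2,fy=2)]))
E
```

```text
False [0.4739 0.1569 0.1204] [ 0.9542 -0.0231  0.2649]
[0.4444 0.6455 0.0758]
0.018760654839633257 60.254119634628296 18.1167
scene mallet {'uv': [284.5, 344.6], 'confidence': 0.84}
scene mallet {'uv': [416.9, 229.2], 'confidence': 0.72}
scene mallet {'uv': [250.8, 163.3], 'confidence': 0.61}
scene mallet_grip {'uv': [295.2, 360.4], 'confidence': 0.79}
scene mallet_grip {'uv': [446.4, 207.3], 'confidence': 0.74}
scene mallet_grip {'uv': [257.6, 150.3], 'confidence': 0.63}
scene pin_top {'uv': [408.3, 262.7], 'confidence': 0.59}
expected [415.3643 227.775 ] [446.0093 203.6197] pin up/down [409.095  258.9933] [408.1798 263.5507]
side mallet {'uv': [285.4, 184.8], 'confidence': 0.62}
side mallet {'uv': [347.0, 412.7], 'confidence': 0.56}
side mallet {'uv': [376.4, 247.8], 'confidence': 0.52}
side mallet_grip {'uv': [326.6, 420.5], 'confidence': 0.76}
side mallet_grip {'uv': [260.1, 182.5], 'confidence': 0.68}
side mallet_grip {'uv': [370.2, 234.5], 'confidence': 0.46}
side pin_top {'uv': [285.8, 215.7], 'confidence': 0.6}
side pin_top {'uv': [258.8, 187.4], 'confidence': 0.56}
side pin_top {'uv': [233.3, 254.7], 'confidence': 0.33}
expected [283.3641 188.4182] [258.0204 183.4887] pin up/down [285.3865 214.1946] [285.6927 218.0972]
```

View pics/s.png

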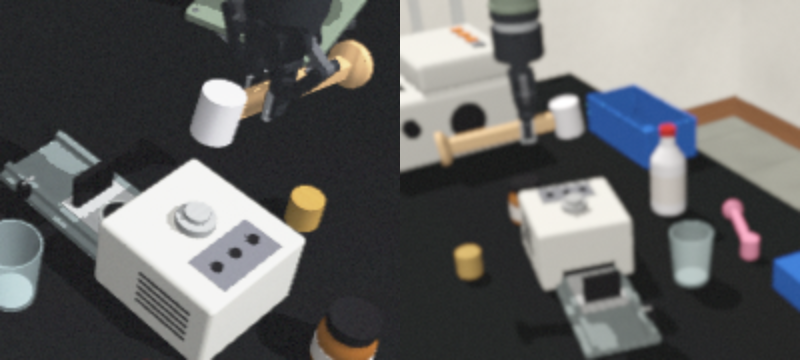

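```bash
python3 - <<'E'
import cv2,numpy as np
r=[]
for c,b in (("scene",(378,235,60,50)),("side",(262,195,50,40))):
    x,y,w,h=b
    for f in (f"pics/{c}0.png",f"pics/s_{c}.png"): r.append(cv2.resize(cv2.imread(f)[y:y+h,x:x+w],(400,300),interpolation=cv2.INTER_CUBIC))
cv2.imwrite("pics/pin.png",np.vstack([np.hstack(r[:2]),np.hstack(r[2:])]))
E
```

```text
(no output)
```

View pics/pin.png

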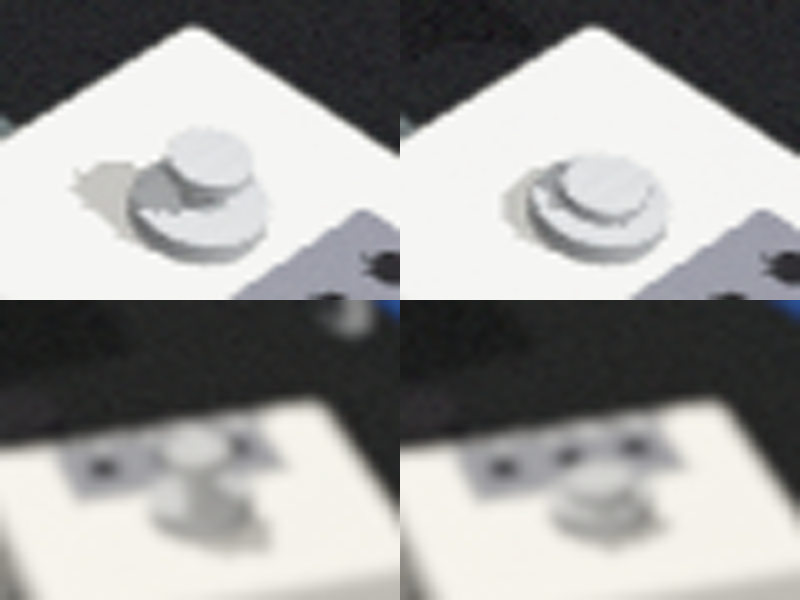

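The pin head now sits on the collar in both views, so the pin is down. I'll lay the mallet back where it was.

```bash
python3 - <<'E'
from look import *
g=[.4594,-.2471]; o=down(-1.9247)
robot.move_to([*g,.15],o); robot.line_to([*g,.05],.12); robot.pause(.2)
print(robot.line_to([*g,.010],.06,max_force=15),robot.current_tcp_pos())
robot.grip(.06); robot.pause(.3); robot.line_to([*g,.16],.15)
o0=down(0.0); print(robot.current_t())
# look at mallet + slide
look([[.54,.05,.24],[.46,.05,.24]],["slide_bar","slide_edge","index_tip","mallet","mallet_grip"],o0,"f")
print(robot.current_t())
E
```

```text
False [ 0.4594 -0.2471  0.01  ]
23.9583
slide_bar [ 0.4982 -0.0053  0.0482] 0.2 [276.9 264.6] [357.8 265. ]
slide_edge [ 0.4918 -0.019   0.0293] 3.2 [273.3 268.4] [349.3 272.2]
index_tip [ 0.5209 -0.0838  0.0152] 2.8 [303.2 317.3] [372.9 320.5]
index_tip [0.506  0.136  0.4137] 886.0 [303.2 317.3] [218.9  31.1]
mallet [ 0.7757 -0.0097  0.0022] 0.8 [537.  251.1] [607.7 252.8]
mallet [0.5275 0.0927 0.3232] 229.1 [303.1 437.4] [607.7 252.8]
mallet_grip [0.4756 0.1607 0.4374] 310.8 [576.3 213.5] [310.4 438.2]
mallet_grip [ 0.4501 -0.226   0.0408] 0.7 [243.8 437.3] [310.4 438.2]
mallet_grip [0.4998 0.1299 0.3828] 139057.7 [315.   96.7] [310.4 438.2]
26.4917
```

View pics/f1.png

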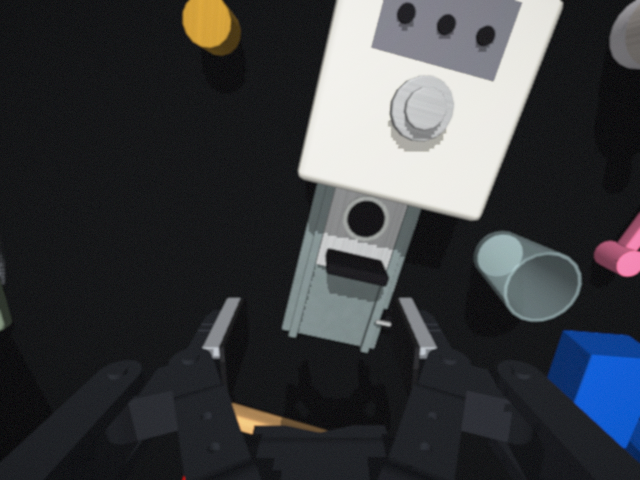

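The mallet lies back on the bench. In this wrist view the slide edge is at about (349,343) and the needle tip at about (377,322). Next I'll measure the offset and check the mallet.

```bash
python3 - <<'E'
from look import *
# recover camera matrices of f0,f1 by FK: currently at f1 pose
M1=P("wrist"); 
K=robot.calibration("wrist"); 
V=np.array(K["view"]); V0=V.copy(); V0[:3,3]+=V[:3,:3]@np.array([-.08,0,0])
M0=M1@np.linalg.inv(V)@V0
u=np.array([np.cos(1.327),np.sin(1.327)]); v=np.array([-u[1],u[0]]); org=np.array([.5346,.1464])
def uf(p): p=p[:2]-org; return np.array([p@u,p@v])
for n,M,uv,z in [("idx",M0,(303.2,317.3),.03),("idx",M1,(372.9,320.5),.03),("idxman",M1,(377,321.5),.03),("edge",M0,(273.3,268.4),.021),("edge",M1,(349.3,272.2),.021),("bar",M1,(357.8,265),.045)]:
    p=onz(M,uv,z); print(n,p,uf(p))
for n,x in (("edge",-.175),("bar",-.16)): print(n, org+u*x, proj(M1,[*(org+u*x),.021 if n=="edge" else .045]))
for c in ["scene","side"]:
    M=P(c); cv2.imwrite(f"pics/f_{c}.png",robot.grab_frame(c))
    for n,z in (("slide_edge",.021),("index_tip",.03),("mallet_grip",.025),("mallet",0)):
        for x in robot.place_of(c,n)[:3]: p=onz(M,x["uv"],z); print(c,n,x["uv"],round(x["confidence"],2),p,uf(p))
for i in (0,1):
    im=cv2.imread(f"pics/f{i}.png")
a=cv2.imread("pics/f0.png")[200:380,190:370]; b=cv2.imread("pics/f1.png")[200:380,270:450]
cv2.imwrite("pics/fz.png",cv2.resize(np.hstack([a,b]),(800,400),interpolation=cv2.INTER_CUBIC))
E
```

```text
idx [ 0.5226 -0.0726  0.03  ] [-0.2154 -0.0412]
idx [ 0.5173 -0.0766  0.03  ] [-0.2206 -0.0371]
idxman [ 0.5218 -0.0778  0.03  ] [-0.2207 -0.0417]
edge [ 0.4916 -0.0198  0.021 ] [-0.1717  0.0016]
edge [ 0.4915 -0.0243  0.021 ] [-0.176   0.0007]
bar [ 0.4975 -0.0064  0.045 ] [-0.1572 -0.0008]
edge [ 0.4924 -0.0234] [350.1729 271.4648]
bar [ 0.496  -0.0089] [356.1963 267.3681]
scene slide_edge [351.2, 255.3] 0.65 [ 0.5013 -0.0186  0.021 ] [-0.1682 -0.0076]
scene index_tip [324.8, 246.0] 0.53 [ 0.5201 -0.0823  0.03  ] [-0.2255 -0.0411]
scene mallet_grip [291.6, 209.9] 0.91 [ 0.46   -0.2297  0.025 ] [-0.383  -0.0184]
scene mallet_grip [261.4, 147.6] 0.87 [ 0.292  -0.4742  0.025 ] [-0.6608  0.0856]
scene mallet_grip [293.2, 358.0] 0.69 [0.803 0.04  0.025] [-0.0384 -0.2862]
scene mallet [247.0, 157.1] 0.83 [ 0.3288 -0.5022  0.    ] [-0.6791  0.0431]
scene mallet [283.4, 344.4] 0.77 [ 0.7781 -0.0058  0.    ] [-0.089 -0.273]
scene mallet [270.2, 224.9] 0.66 [ 0.5168 -0.2568  0.    ] [-0.3956 -0.08  ]
side slide_edge [301.2, 272.9] 0.75 [ 0.4879 -0.0307  0.021 ] [-0.1831  0.0025]
side index_tip [318.8, 273.8] 0.54 [ 0.5224 -0.0753  0.03  ] [-0.2181 -0.0417]
side mallet_grip [329.8, 316.1] 0.88 [ 0.45  -0.246  0.025] [-0.4013 -0.0126]
side mallet_grip [327.1, 420.5] 0.78 [ 0.2755 -0.5052  0.025 ] [-0.6949  0.0942]
side mallet_grip [368.4, 234.4] 0.54 [0.7862 0.0322 0.025 ] [-0.0501 -0.2718]
side mallet [356.2, 319.5] 0.85 [ 0.5158 -0.2717  0.    ] [-0.4102 -0.0826]
side mallet [377.3, 247.1] 0.75 [ 0.7861 -0.0179  0.    ] [-0.0987 -0.2837]
side mallet [349.0, 411.2] 0.72 [ 0.3354 -0.4953  0.    ] [-0.6708  0.0384]
```

View pics/fz.png

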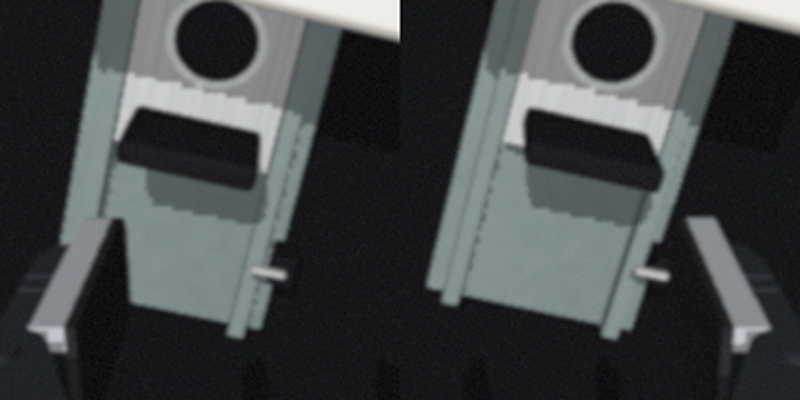

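```bash
python3 - <<'E'
from look import *
M1=P("wrist"); p=onz(M1,(333,343),.01); print(p)
u=np.array([np.cos(1.327),np.sin(1.327)]); org=np.array([.5346,.1464]); print((p[:2]-org)@u, "bed end -0.267;", "pin",proj(M1,[*(org-.01*u),.12]), "bed",proj(M1,[*(org-.267*u),.01]))
print("mallet tri",tri([P("scene"),P("side")],[(291.6,209.9),(329.8,316.1)]),tri([P("scene"),P("side")],[(270.2,224.9),(356.2,319.5)]))
a=cv2.imread("pics/f_scene.png")[160:250,230:350]; b=cv2.imread("pics/f_side.png")[270:360,260:380]
cv2.imwrite("pics/mz.png",cv2.resize(np.hstack([a,b]),(800,300),interpolation=cv2.INTER_CUBIC))
E
```

```text
[ 0.4754 -0.118   0.01  ]
-0.27086890741598113 bed end -0.267; pin [428.1475 107.7411] bed [328.5261 339.0536]
mallet tri [ 0.4542 -0.2365  0.0166] [ 0.5164 -0.2633 -0.0054]
```

View pics/mz.png

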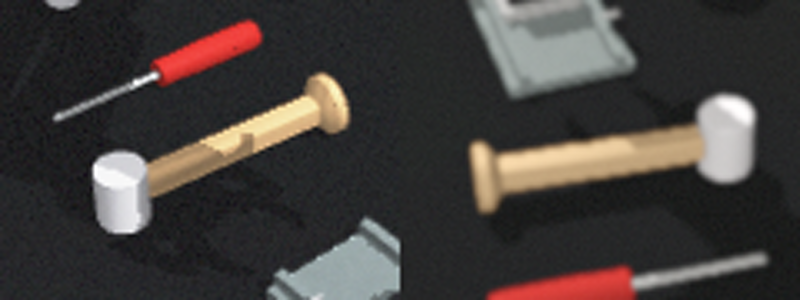

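The mallet lies flat on the bench. Now I'll grasp the bar and pull.

```bash
python3 - <<'E'
from look import *
yaw=1.327; u=np.array([np.cos(yaw),np.sin(yaw)]); org=np.array([.5346,.1464])
a=min((yaw,yaw-np.pi),key=lambda a:abs((robot.inverse_kinematics([.496,-.009,.15],down(a)) or [9]*6)[5]) if robot.inverse_kinematics([.496,-.009,.15],down(a)) is not None else 9)
o=down(a); b=org-.159*u
robot.grip(.06); robot.move_to([*b,.14],o); robot.line_to([*b,.031],.12,max_force=15); print(robot.current_tcp_pos())
robot.grip(0.0); print(robot.current_width(),robot.current_gripper_force(),robot.current_force())
e=b-.045*u; robot.line_to([*e,robot.current_tcp_pos()[2]],.06); robot.pause(.3)
print(robot.current_tcp_pos(),(robot.current_tcp_pos()[:2]-org)@u,robot.current_width(),robot.current_gripper_force(),robot.current_force(),robot.current_t())
for c in ["scene","side","wrist"]:
    M=P(c); cv2.imwrite(f"pics/g_{c}.png",robot.grab_frame(c))
    for n,z in (("slide_edge",.021),("index_tip",.03),("slide_bar",.045)):
        for x in robot.place_of(c,n)[:2]: p=onz(M,x["uv"],z); print(c,n,x["uv"],round(x["confidence"],2),(p[:2]-org)@u)
a=cv2.imread("pics/g_scene.png")[200:320,270:430]; b=cv2.imread("pics/g_side.png")[210:330,250:410]
w=cv2.resize(cv2.imread("pics/g_wrist.png"),(400,300))
r=[cv2.resize(x,(400,300),interpolation=cv2.INTER_CUBIC) for x in (a,b)]
cv2.imwrite("pics/g.png",np.vstack([np.hstack(r),np.hstack([w,w*0])]))
E
```

```text
Traceback (most recent call last):
ValueError: The truth value of an array with more than one element is ambiguous. Use a.any() or a.all()
```

```bash
python3 - <<'E'
from look import *
yaw=1.327; u=np.array([np.cos(yaw),np.sin(yaw)]); org=np.array([.5346,.1464])
def cost(a):
    q=robot.inverse_kinematics([.496,-.009,.15],down(a)); return 9 if q is None else abs(q[5])
a=min((yaw,yaw-np.pi),key=cost); print(a,cost(a))
o=down(a); b=org-.159*u
robot.grip(.06); robot.move_to([*b,.14],o); robot.line_to([*b,.031],.12,max_force=15); print(robot.current_tcp_pos())
robot.grip(0.0); print(robot.current_width(),robot.current_gripper_force(),robot.current_force())
e=b-.045*u; robot.line_to([*e,robot.current_tcp_pos()[2]],.06); robot.pause(.3)
print(robot.current_tcp_pos(),(robot.current_tcp_pos()[:2]-org)@u,robot.current_width(),robot.current_gripper_force(),robot.current_force(),robot.current_t())
for c in ["scene","side","wrist"]:
    M=P(c); cv2.imwrite(f"pics/g_{c}.png",robot.grab_frame(c))
    for n,z in (("slide_edge",.021),("index_tip",.03),("slide_bar",.045)):
        for x in robot.place_of(c,n)[:2]: p=onz(M,x["uv"],z); print(c,n,x["uv"],round(x["confidence"],2),(p[:2]-org)@u)
a=cv2.imread("pics/g_scene.png")[200:320,270:430]; b=cv2.imread("pics/g_side.png")[210:330,250:410]
w=cv2.resize(cv2.imread("pics/g_wrist.png"),(400,300))
r=[cv2.resize(x,(400,300),interpolation=cv2.INTER_CUBIC) for x in (a,b)]
cv2.imwrite("pics/g.png",np.vstack([np.hstack(r),np.hstack([w,w*0])]))
E
```

```text
1.327 1.3683269149774908
[ 0.4968 -0.0079  0.0316]
0.011492412375784784 59.31601524353027 [ -2.3432 -11.0963   4.2367]
[ 0.4858 -0.0509  0.0316] -0.20325071531896774 0.011118825809672208 59.03385400772095 [ 1.5671  6.4834 -0.9781] 31.2583
scene slide_edge [339.1, 242.6] 0.96 -0.2180755594210791
scene slide_edge [223.7, 309.1] 0.71 -0.23040901296666463
scene index_tip [328.1, 248.9] 0.47 -0.2131677370826637
scene slide_bar [342.2, 239.6] 0.64 -0.20388336129926718
side slide_edge [306.4, 281.1] 0.61 -0.22820317697388706
side slide_edge [230.2, 254.0] 0.6 -0.0019505924601292072
side index_tip [323.3, 271.6] 0.59 -0.2120398091796617
side slide_bar [300.3, 271.5] 0.78 -0.20879043460159868
wrist slide_edge [284.0, 300.2] 0.87 -0.21832528272756876
wrist slide_bar [320.0, 331.8] 0.91 -0.20196590783638693
```

View pics/g.png

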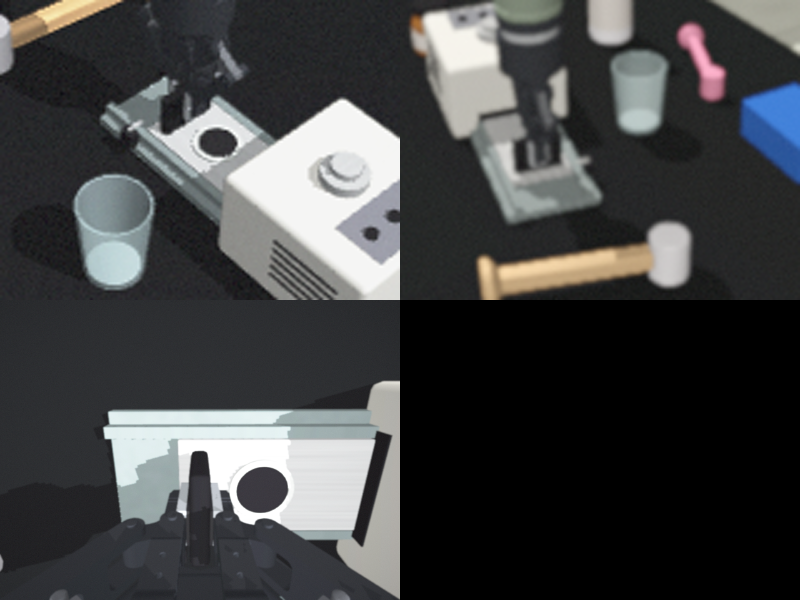

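The slide is held about 44 mm out, and the spring force of about 6.7 N fits that. The needle is mostly hidden from the wrist camera, so I'll average detections from the fixed cameras, moving 2 mm out first.

```bash
python3 - <<'E'
from look import *
yaw=1.327; u=np.array([np.cos(yaw),np.sin(yaw)]); org=np.array([.5346,.1464])
t=robot.current_tcp_pos(); robot.line_to([*(t[:2]-.0015*u),t[2]],.02); robot.pause(.2)
print((robot.current_tcp_pos()[:2]-org)@u-.015,robot.current_gripper_force())
for c in ["scene","side"]:
    M=P(c); r={"slide_edge":[],"index_tip":[]}
    for i in range(6):
        robot.grab_frame(c)
        for n,z in (("slide_edge",.021),("index_tip",.03)):
            for x in robot.place_of(c,n):
                p=onz(M,x["uv"],z); q=[(p[:2]-org)@u,(p[:2]-org)@np.array([-u[1],u[0]])]
                if -.26<q[0]<-.18 and abs(q[1])<.07: r[n].append(q); break
    for n in r: print(c,n,len(r[n]),np.mean(r[n],0),np.std(r[n],0))
print(robot.current_t())
E
```

```text
-0.2189207577996266 59.274500012397766
scene slide_edge 5 [-0.2111 -0.0087] [0.0032 0.0022]
scene index_tip 6 [-0.2194 -0.0405] [0.0037 0.0039]
side slide_edge 5 [-0.2249 -0.0033] [0.0073 0.0046]
side index_tip 6 [-0.2213 -0.0428] [0.0082 0.0035]
34.1083
```

```bash
python3 - <<'E'
from look import *
yaw=1.327; u=np.array([np.cos(yaw),np.sin(yaw)]); org=np.array([.5346,.1464])
t=robot.current_tcp_pos(); robot.line_to([*(t[:2]-.0014*u),t[2]],.02); robot.pause(.6)
print((robot.current_tcp_pos()[:2]-org)@u-.015,robot.current_gripper_force(),robot.current_width(),robot.current_force(),robot.current_t())
print(robot.sign_off())
E
```

```text
-0.2195321188598241 59.17672097682953 0.011249420397768101 [0.8939 7.3646 0.2386] 34.9583
the job is handed in; nothing more can be done
None
```

I handed the job in at 35 s with the pin knocked down, the mallet lying flat on the bench clear of the unit, and the gripper holding the slide about 45 mm out. The front edge should be within about 1–2 mm of the pointer by averaged estimates (limit 6 mm); the needle was mostly hidden, so I couldn't check it closely, and sign-off returned no verdict.

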